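# Short spin on the bench centrifuge

## Robot

A 6-joint arm with a two-finger parallel gripper is mounted at the origin on the work surface. World frame = base frame: x ahead of the robot, y to its left, z up, the work surface at z = 0. Lengths are in m, angles in degrees, forces in N, time in s.
With the tool pointing down it reaches from about 0.3 to 0.75 m from the base axis. Payload 8.5 kg.
Tool frame: the origin (TCP) lies midway between the tips of the shut fingers; the grasp point (between the pads) lies 19 mm behind it; z points along the fingers, y is the direction in which the jaws open and shut (so a half turn about z gives the same grasp; the last joint's range is limited). The gripper opens to 85 mm and grips with 20 to 120 N. Pads are 22 mm wide; open, the fingers measure 114 mm over their backs; the gripper's body (76 mm by 85 mm) begins 54 mm behind the grasp point. The pads swing forward as they close: fully open they stand 13 mm farther back than shut.
Start: joints at [-86.935, 21.807, 74.336, -0, 83.858, -12.336], TCP at [0.146, -0.53, 0.231] pointing down, gripper open.
Joint ranges: [-178.18, 178.18], [-50.72, 133.34], [12.68, 142.11], [-81.47, 261.47], [9.98, 163.14], [-165.26, 165.26]. Speed limits (degrees/s): [136.94, 136.94, 180, 180, 180, 180].

## Interface

Orientations are given as a 3x3 rotation matrix whose columns are the frame's x, y, z axes.
In Python, from rig import env gives the robot as it stands.
- The arm moves only by the shell command python3 -m inch 'ROWS' [FORCE]. ROWS is text: rows parted by semicolons, each of 5 numbers parted by spaces: the finger opening in mm, from 0 to 85.4, then the shift along the tool's x, y, z in mm, then the turn about the tool's z in degrees. In form: jaw dx dy dz turn; .... A call has 1 to 10 rows; each row is the pose to reach, as a shift and turn from the pose commanded when the call began, along the tool's axes at that moment; what a row does not reach only later rows make up. A row lasts 1/8 s, in which the tool goes at most 62.5 mm and 10.7 degrees, less where a joint would pass 70% of its speed; a pose out of reach is approached as far as the arm can. A call with a gripper value outside its range is refused whole. The fingers move at their own pace and stop on an object; FORCE is the grip in N (left out, the last holds). Time passes only in rows, so rows that repeat a pose let the fingers close. It gives the time, the measured TCP pose, the force and the opening at its end, in the units of the state.
- env.observe(): the state, without advancing time (a new reading comes with each control period).
- env.get_image(name): name is "scene" or "top" or "wrist"; returns a dict with "color" (480x640x3 uint8, blue, green, red), "range_z" (480x640 float32, m along the optical axis (not along the pixel's ray), 0 where there is no reading), "fov_y" (degrees; the focal length in pixels is half the picture's height over the tangent of half this angle, whatever the lens; pixels are square), "cx", "cy" (the principal point, pixels), "R" (3x3) and "t" (3): a world point X has camera coordinates R X + t. Camera axes: x right, y down, z forward; pixel columns grow to the right and rows downward; lengths in m; the calibration is good to about 2 mm. A picture is of the moment at which its call begins.
- env.close_job(): hands the job in, once; it reports no verdict.
The state is a dict: "time_s": time; "q": joint angles; "qvel": joint speeds; "joint_efforts": joint torques, N m; "position": TCP position; "tool_rot": TCP orientation; "ft_force": force on the tool from outside, world axes, zero at the start; "wrist_torque": the same for the moment, N m; "grip_width": finger opening in m.
Only numpy, scipy, OpenCV 4.12 (cv2) and the standard library are available. Lean on these libraries where they do the work, as an engineer would, in place of code of your own. Each camera call takes 0.05 s, during which the arm holds its last target.

## Task

Give the tubes in the small round domed centrifuge a short spin: push the black paddle switch on its console well over towards the dome, hold it there for about a second, then let go so that it springs back upright. Do not push that paddle the other way (that is the brake), and leave the similar paddle of the flat-topped rocker alone.

Things in the scene. Friction and masses are not known exactly. Their poses are not given: they have to be found in the camera images.
- centrifuge: Small bench centrifuge, fixed: a grey console (120 mm in x, 110 in y, top 50 mm above the bench) with the paddle at its middle, joined to a round white domed drum (150 mm across, 119 high, axis 135 mm from the paddle in +y). Origin on the bench straight below the paddle's pivot; z up, y from paddle to dome. Else only buttons 8 mm high stand on the console, at its -x edge.
- spin_switch (a joint): Lean of the centrifuge's paddle, rad: 0 upright, positive towards the dome (spin, from about 0.3), negative away from it (brake); stops at +0.6 and -0.6. A spring (0.4 N m per rad: about 4 to 5 N at 40 mm above the pivot) returns it upright as soon as it is let go.
- spin_switch_top (a point): Centre of the top end of the centrifuge's paddle: an upright black plastic bar 60 mm tall above its pivot, 10 mm thick in the push direction (body y), 24 mm wide across it. The pivot is at the console's top, so upright this point is 110 mm above the bench. Moves with the paddle; z along the bar.
- rock_switch (a joint): Lean, rad, of the look-alike paddle on the rocker (same size, console and spring, but beside a flat square metal platform about 70 mm high instead of a dome): 0 upright, stops at +0.6 and -0.6. Not to be used.

How it is judged:
By the outcome, as a careful person would: the job done as asked, in the order asked, and still so for the second after the job is handed in, with the robot touching nothing.
It also fails if it takes over 29 s, if anything falls off the work surface, if the arm or the gripper's body presses on something with over 40 N, if the wrist force passes 120 N, or if a joint passes its speed limit or range.

## Working session

There is one attempt and no reset: what is moved stays moved. The work goes in short steps, Python scripts to look and compute and a shell command to move; the robot and the scene stay as the last step left them, time stands still between calls to the robot, and variables do not carry over. Pictures are saved under pics/ and viewed, and the job is handed in when it is done.

```bash
mkdir -p pics; ls
python3 - <<'E'
from rig import env
import cv2,numpy as np
s=env.observe()
print(s['time_s'],s['position'],np.round(s['tool_rot'],3),s['grip_width'])
for n in ('scene','top'):
    d=env.get_image(n); cv2.imwrite(f'pics/{n}0.png',d['color']); np.savez(f'pics/{n}0.npz',**d)
E
```

```text
pics
0.0 [ 0.14606413 -0.52994857  0.23068849] [[ 0.964  0.266 -0.   ]
 [ 0.266 -0.964  0.002]
 [ 0.    -0.001 -1.   ]] 0.08518126903982862
```

View pics/scene0.png

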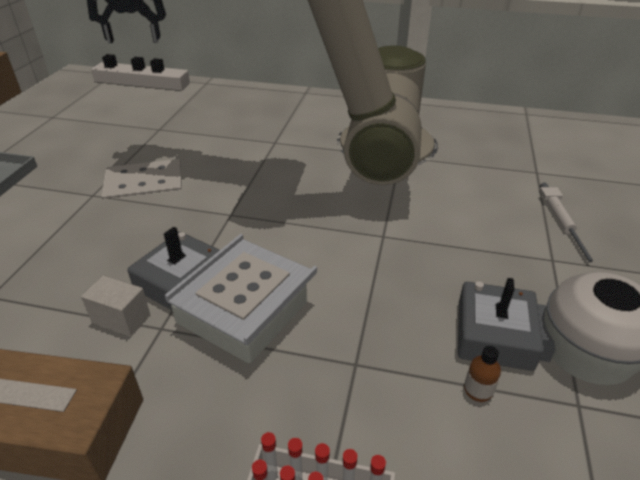

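View pics/top0.png

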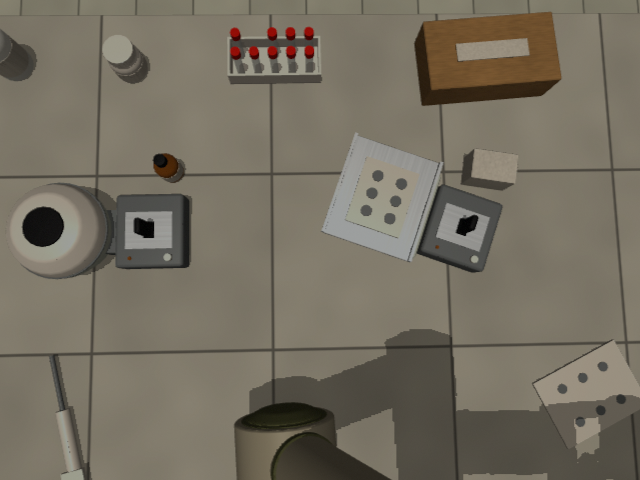

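The top view shows the domed centrifuge at left: dome about (60,230), console (152,231), paddle about (145,228). The rocker and its paddle are at right, about (465,225). Next I'll locate the centrifuge with the depth data.

```bash
cat > h.py <<'E'
import numpy as np
def cloud(f):
    d=np.load(f); z=d['range_z'].astype(float); H,W=z.shape
    fl=H/2/np.tan(np.radians(d['fov_y'])/2)
    v,u=np.mgrid[:H,:W]
    c=np.stack([(u-d['cx'])/fl*z,(v-d['cy'])/fl*z,z],-1)
    return (c-d['t'])@d['R'], z, d['color']
E
python3 - <<'E'
from h import *
import cv2
for n in('top','scene'):
    P,z,c=cloud(f'pics/{n}0.npz')
    print(n,P[231,130] if n=='top' else P[330,475])
    x0,y0,x1,y1=(100,180,200,280) if n=='top' else (450,260,560,380)
    cv2.imwrite(f'pics/{n}_crop.png',cv2.resize(c[y0:y1,x0:x1],None,fx=5,fy=5,interpolation=cv2.INTER_CUBIC))
    m=np.zeros(z.shape,bool); m[y0:y1,x0:x1]=1; m&=z>0
    dark=c.max(-1)<40
    q=P[m&(P[...,2]>.06)&dark&(P[...,2]<.125)]
    print('paddle',len(q),q.min(0),q.max(0),np.median(q,0))
    q2=q[q[:,2]>.1]; print('high',len(q2), q2.min(0),q2.max(0),q2.mean(0))
    k=P[m&(abs(P[...,2]-.05)<.004)]
    r=cv2.minAreaRect((k[:,:2]*1000).astype(np.float32)); print('console',r)
P,z,c=cloud('pics/top0.npz')
q=P[170:290,0:115].reshape(-1,3); q=q[(q[:,2]>.06)&(q[:,2]<.13)]
print('dome',cv2.minEnclosingCircle((q[:,:2]*1000).astype(np.float32)),q[:,2].max())
E
```

```text
top [0.56669106 0.26549042 0.04933891]
paddle 227 [0.55532526 0.23015309 0.06004308] [0.57943344 0.23789952 0.11416219] [0.56649055 0.23150909 0.09544888]
high 98 [0.5563084  0.23037551 0.10020072] [0.57910769 0.23778916 0.11416219] [0.56724037 0.2335151  0.10831481]
console ((567.9004516601562, 247.24383544921875), (119.42237091064453, 133.2726287841797), 0.7472461462020874)
scene [0.61196479 0.19769883 0.05013266]
paddle 519 [0.5590494  0.20080794 0.06023111] [0.68710212 0.23905738 0.11146941] [0.58124279 0.23043525 0.08413385]
high 95 [0.55944847 0.23018708 0.10004948] [0.58207435 0.23867079 0.11146941] [0.57335328 0.23363909 0.10693857]
console ((596.1893310546875, 242.9681854248047), (184.4139862060547, 129.44943237304688), 9.512175559997559)
dome ((567.2777099609375, 370.4419250488281), 76.71014404296875) 0.12374161162439819
```

Run:
```python
import cv2,numpy as np
a=cv2.imread('pics/top_crop.png');b=cv2.imread('pics/scene_crop.png')
a=cv2.resize(a,(400,400));b=cv2.resize(b,(400,436))[:400]
cv2.imwrite('pics/c1.png',np.hstack([a,b]))
```

```text
(no output)
```

View pics/c1.png

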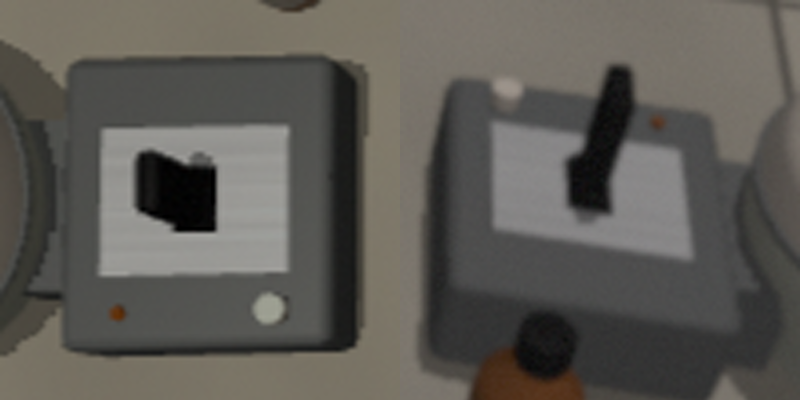

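Two views agree. The paddle pivot is at about (0.567, 0.235), the paddle is upright, and the dome axis is at (0.567, 0.370), so the push direction is world +y. I'll shut the fingers and travel at the present height, turning 15.4° to line the tool up with the world axes.

```bash
python3 -m inch '0 25 -24 0 2; 0 65 -63 0 5; 0 107 -104 0 8; 0 149 -144 0 11; 0 191 -185 0 13; 0 233 -226 0 15.4; 0 275 -266 0 15.4; 0 317 -307 0 15.4; 0 359 -348 0 15.4; 0 400 -388 0 15.4' 40
```

```text
time_s: 1.35
position: [0.4293, -0.048, 0.2313]
tool_rot: [[1.0, 0.0, -0.0], [0.0, -1.0, -0.0], [-0.0, 0.0, -1.0]]
ft_force: [0.7, -1.2, 0.0]
grip_width: 0.0001
```

```bash
python3 -m inch '0 28 -42 0 0; 0 58 -90 0 0; 0 88 -138 0 0; 0 118 -184 0 0; 0 139 -210 10 0; 0 139 -218 30 0; 0 139 -218 30 0'
python3 - <<'E'
from rig import env
import cv2,numpy as np
for n in ('scene','wrist'):
    d=env.get_image(n); cv2.imwrite(f'pics/{n}1.png',d['color']); np.savez(f'pics/{n}1.npz',**d)
E
```

```text
time_s: 2.22
position: [0.5668, 0.1685, 0.1996]
tool_rot: [[1.0, 0.001, -0.004], [0.001, -1.0, -0.0], [-0.004, 0.0, -1.0]]
ft_force: [-0.2, -0.9, 0.0]
grip_width: 0.0004
```

View pics/scene1.png

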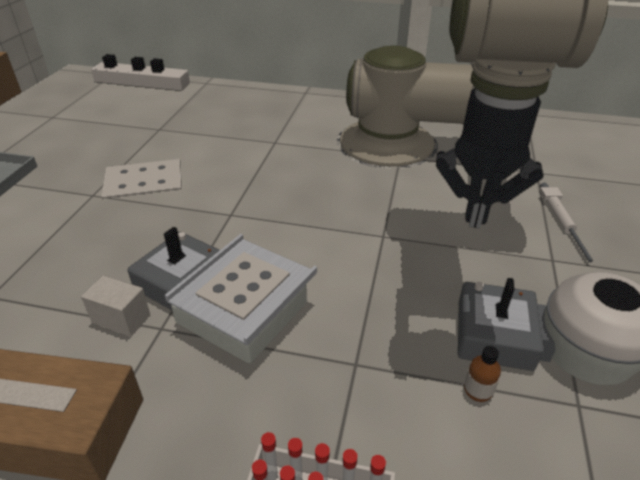

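View pics/wrist1.png

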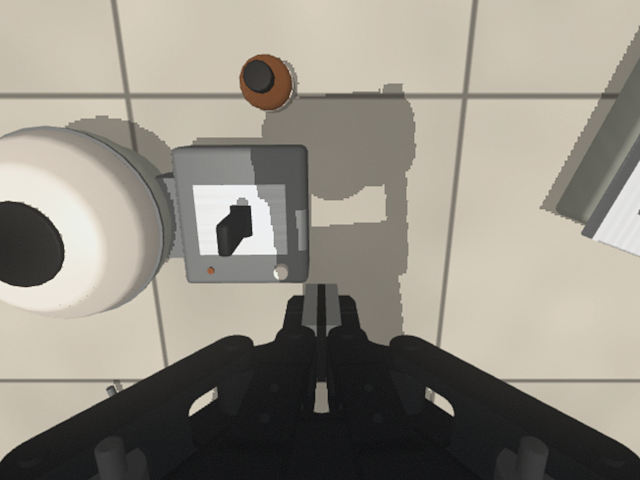

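The fingers are shut, about 67 mm short of the paddle in -y and well above the console. The knuckles spread along y, so I'll turn 90° at this height. That puts the narrow 22 mm sides towards the paddle and keeps the knuckles away from paddle and dome.

```bash
python3 -m inch '0 0 0 0 -10; 0 0 0 0 -20; 0 0 0 0 -30; 0 0 0 0 -40; 0 0 0 0 -50; 0 0 0 0 -60; 0 0 0 0 -70; 0 0 0 0 -80; 0 0 0 0 -90; 0 0 0 0 -90'; python3 -m inch '0 0 0 30 0; 0 8 0 70 0; 0 20 0 105 0; 0 28 0 113 0; 0 28 0 113 0; 0 28 0 113 0';  python3 - <<'E'
from rig import env
import cv2,numpy as np
print(env.observe()['q'])
d=env.get_image('scene'); cv2.imwrite('pics/s2.png',cv2.resize(d['color'][130:400,400:640],None,fx=2.2,fy=2.2,interpolation=cv2.INTER_CUBIC))
E
```

```text
time_s: 3.58
position: [0.5679, 0.1675, 0.2024]
tool_rot: [[0.002, 1.0, 0.002], [1.0, -0.002, 0.0], [0.0, 0.002, -1.0]]
ft_force: [0.7, -0.8, 0.2]
grip_width: -0.0003
time_s: 4.32
position: [0.5685, 0.1959, 0.09]
tool_rot: [[0.001, 1.0, 0.003], [1.0, -0.001, 0.0], [0.0, 0.003, -1.0]]
ft_force: [-0.4, -0.4, 0.5]
grip_width: -0.0002
[ 7.74514779e+00  3.42260746e+01  7.77281633e+01 -6.99682778e-03
  6.78803816e+01  7.80264614e+00]
```

View pics/s2.png

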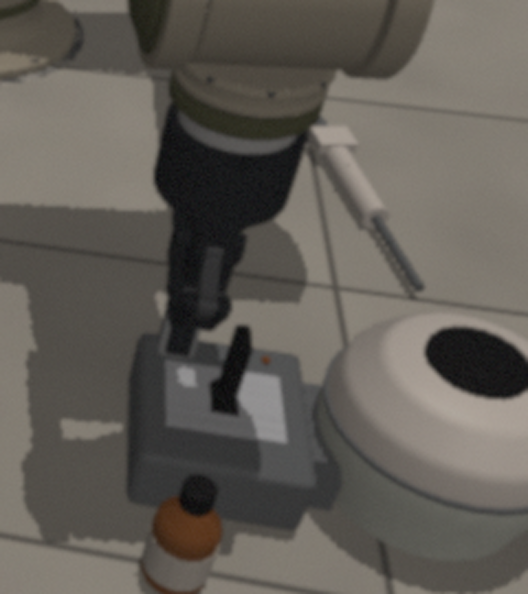

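```bash
python3 -m inch '0 10 0 0 0; 0 20 0 0 0; 0 28 0 0 0; 0 36 0 0 0; 0 44 0 0 0; 0 44 0 0 0; 0 44 0 0 0';  python3 - <<'E'
from rig import env
import cv2,numpy as np
d=env.get_image('scene'); cv2.imwrite('pics/s3.png',cv2.resize(d['color'][230:380,430:600],None,fx=4,fy=4,interpolation=cv2.INTER_CUBIC)); np.savez('pics/s3.npz',**d)
from h import *
P,z,c=cloud('pics/s3.npz')
m=(c.max(-1)<45)&(z>0)&(P[...,2]>.058)&(P[...,2]<.112)&(abs(P[...,0]-.567)<.025)&(P[...,1]>.22)&(P[...,1]<.29)
q=P[m]
for a in np.arange(.058,.112,.006):
    k=q[(q[:,2]>=a)&(q[:,2]<a+.006)]
    if len(k): print(round(a,3),len(k),k[:,1].min().round(4),k[:,1].max().round(4))
E
```

```text
time_s: 5.25
position: [0.5676, 0.2398, 0.0884]
tool_rot: [[0.0, 1.0, -0.0], [1.0, -0.0, -0.0], [-0.0, -0.0, -1.0]]
ft_force: [-0.8, -4.2, 1.1]
grip_width: -0.0003
0.058 68 0.2299 0.2424
0.064 51 0.236 0.2464
0.07 51 0.24 0.2505
0.076 41 0.2426 0.2533
0.082 35 0.246 0.2556
0.088 31 0.2439 0.2603
0.094 69 0.2332 0.2614
0.1 96 0.233 0.2645
0.106 35 0.2327 0.2516
```

View pics/s3.png

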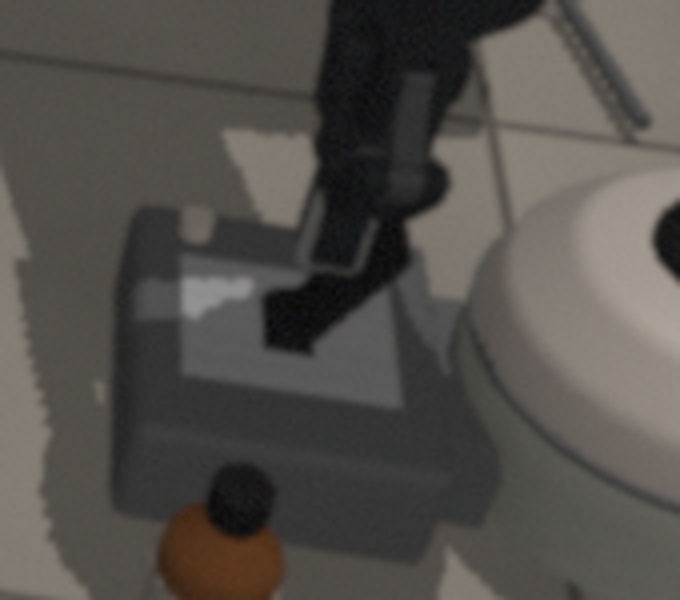

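The picture shows the fingertips pressing the paddle over towards the dome. The depth slope gives a lean of about 0.49 rad, and the 4.2 N force agrees with that. I'll hold it a little longer, then retreat.

```bash
python3 -m inch '0 0 0 0 0; 0 0 0 0 0; 0 0 0 0 0; 0 0 0 0 0; 0 0 0 0 0; 0 -10 0 0 0; 0 -24 0 0 0; 0 -40 0 0 0; 0 -55 0 0 0; 0 -55 0 0 0'; python3 -m inch '0 0 0 -40 0; 0 -10 0 -90 0; 0 -20 0 -110 0; 0 -20 0 -110 0; 0 -20 0 -110 0'
python3 - <<'E'
from rig import env
import cv2,numpy as np
d=env.get_image('scene'); cv2.imwrite('pics/s4.png',d['color']); np.savez('pics/s4.npz',**d)
from h import *
P,z,c=cloud('pics/s4.npz')
m=(c.max(-1)<45)&(z>0)&(P[...,2]>.058)&(P[...,2]<.115)&(abs(P[...,0]-.567)<.025)&(P[...,1]>.2)&(P[...,1]<.29)
q=P[m]
for a in np.arange(.058,.112,.006):
    k=q[(q[:,2]>=a)&(q[:,2]<a+.006)]
    if len(k): print(round(a,3),len(k),k[:,1].min().round(4),k[:,1].max().round(4))
E
```

```text
time_s: 6.55
position: [0.5678, 0.1838, 0.0883]
tool_rot: [[0.002, 1.0, -0.0], [1.0, -0.002, 0.0], [0.0, -0.0, -1.0]]
ft_force: [-0.8, 0.9, 0.3]
grip_width: -0.0001
time_s: 7.18
position: [0.5671, 0.1655, 0.197]
tool_rot: [[-0.0, 1.0, -0.002], [1.0, 0.0, 0.0], [0.0, -0.002, -1.0]]
ft_force: [-0.2, -0.2, -1.5]
grip_width: 0.0001
0.058 33 0.2297 0.2387
0.064 27 0.2301 0.2381
0.07 28 0.2305 0.2376
0.076 26 0.2304 0.2378
0.082 28 0.2304 0.2375
0.088 31 0.2302 0.2383
0.094 33 0.2305 0.2383
0.1 28 0.2307 0.2393
0.106 66 0.2308 0.2381
```

View pics/s4.png

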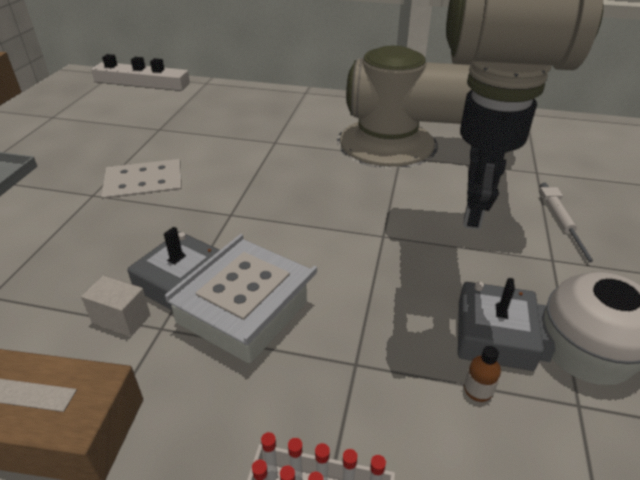

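The centrifuge paddle at (505,298) is upright again, its face at y 0.230–0.238 at every height. The rocker paddle at (174,244) hasn't moved, and the gripper is clear of everything.

```bash
python3 -c "
from rig import env
env.close_job()"
```

```text
the job is handed in; nothing more can be done
```

I gave the centrifuge its short spin and handed the job in, with the clock at about 7.2 s. I pushed its paddle towards the dome with the shut fingers, held it there for about a second, then drew back so that it sprang upright.

- **During the hold:** the depth image gave a lean of about 0.49 rad, and the 4.2 N force on the tool fits that against the spring. Hold time follows from the commanded rows; I did not measure the lean throughout.
- **After release:** the paddle was upright within measurement error, and the gripper was clear of everything. The rocker paddle looked unmoved in the pictures.
- **Not checked:** I never pushed towards the brake side. However, I took no picture during the springback itself, so a brief overshoot that way was not ruled out.

No check failed or disagreed.

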